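# Nip a leaded panel tight with the ratchet clamp

### The arm

A 6-joint arm with a two-finger parallel gripper is mounted at the origin on the work surface. World frame = base frame: x ahead of the robot, y to its left, z up, the work surface at z = 0. Lengths are in m, angles in rad, forces in N, time in s.
With the tool pointing down it reaches from about 0.225 to 0.875 m from the base axis. Payload 3.4 kg.
Tool frame: the origin (TCP) lies on the centre line of the jaws, within the pads' length; the fingertips stand 11 mm ahead of it and the grasp point (between the pads) lies 8 mm behind it; z points along the fingers, y is the line along which they close (so a half turn about z gives the same grasp; the last joint's range is limited). The gripper opens to 85 mm and grips with 20 to 120 N. Pads are 22 mm wide; open, the fingers measure 114 mm over their backs; the gripper's body (76 mm by 85 mm) begins 54 mm behind the grasp point. The pads swing forward as they close: fully open they stand 13 mm farther back than shut.
Start: joints at [-1.412, 0.276, 1.505, -0, 1.361, -0.121], TCP at [0.159, -0.553, 0.242] pointing down, gripper open.
Joint ranges: [-2.89, 2.89], [-0.75, 2.08], [0.22, 2.7], [-1.18, 4.32], [0.11, 2.71], [-2.7, 2.7]. Speed limits (rad/s): [2.57, 2.57, 3.14, 3.14, 3.14, 3.14].

### API

Orientations are given as a unit quaternion [w, x, y, z].
In Python, from rig import manip, eyes, job gives the robot as it stands.
- The arm moves only by the tool drive_tool, never from a script. Its argument "rows" is a list of rows, each a list of 3 entries, a list of its own where there are three numbers: the turn, a rotation vector about the world's x, y, z in rad, then the shift along the world's x, y, z in cm, then the finger opening in cm, from 0 to 8.54. A call has 1 to 8 rows; each row shifts and turns the commanded pose from where the row before left it; what a row does not reach is not made up. A row lasts 1/8 s, in which the tool goes at most 62.5 mm and 10.7 degrees, less where a joint would pass 70% of its speed; a pose out of reach is approached as far as the arm can. A call is refused whole if a number of a shift passes 6.25 or a number of a turn 0.188, either way. A call with a gripper value outside its range is refused whole. The fingers move at their own pace and stop on an object; "force" is the grip in N (left out, the last holds). Time passes only in rows, so rows that do not move let the fingers close. It gives the time, the measured TCP pose, the force, the opening and the grip force at its end, in the units of the state.
- manip.get_state(): the state, without advancing time (a new reading comes with each control period).
- eyes.get_image(name): name is "scene" or "top" or "wrist"; returns the picture (420x560x3 uint8, red, green, blue); there is no depth.
- eyes.get_calibration(name): a dict with "camera_matrix" (3x3 intrinsics, pixels), "k1" (the pictures are not rectified: a ray, as slopes to the right and down, at radius r is drawn at 1 + k1 r^2 times it, then the intrinsics apply), "view" (4x4, takes a point from world to camera coordinates). Camera axes: x right, y up, looking along -z (the intrinsics and any distortion apply to the point x, -y, -z); pixel columns grow to the right and rows downward; lengths in m; the calibration is good to about 2 mm. A picture is of the moment at which its call begins: read the wrist's pose just before it. get_calibration takes no time and is no camera call; for the wrist camera it gives the pose at the moment of the call.
- job.sign_off(): hands the job in; it is judged then, once.
The state is a dict: "clock": time; "qpos": joint angles; "qd": joint speeds; "effort": joint torques, N m; "position": TCP position; "ee_rot": TCP orientation; "contact_force": force on the tool from outside, world axes, zero at the start; "moment": the same for the moment, N m; "width": finger opening in m; "gripper_force": force on a finger pad.
Only numpy, scipy, OpenCV 4.12 (cv2) and the standard library are available. Lean on these libraries where they do the work, as an engineer would, in place of code of your own. Each camera call takes 0.05 s, during which the arm holds its last target. There are 200 camera calls.

### The job

Stand the small wooden packing block on the board between the clamp's steel shoe and the framed leaded panel, squarely in front of the shoe with its broad face to the panel, and let go of it. Then hold the clamp's lever by its upright handle and pump it in full strokes: each click drives the shoe one tooth, taking up the slack and pushing block and panel home against the wooden fence. When the lever clearly stiffens because the panel is nipped, give it just one more click, for a second may crack the glass, then let go of the lever; leave everything else on the bench where it is.

Things in the scene. Friction and masses are not known exactly. Their poses are not given: they have to be found in the camera images.
- fixture: Board with ratchet clamp, fixed; brown, 320 x 470 x 12 mm. Origin at bench level on the clamp axis (board top z = +12 mm); clamp pushes along +y at x = 0. Steel shoe 36 mm wide, up to 19 mm above the board, its face starts anywhere from y = -18 to +12 mm (the gap to the panel is over 28 mm). Behind it the pinned bar and the lever, to y = -236 mm.
- fence: Dark wooden fence screwed to the board, 250 (x) x 26 x 22 mm, square to the clamp axis. Origin on the board, in the middle of the face that stops the panel, which looks to -y; the face lies at the fixture's y = 185 to 193 mm.
- panel: Leaded glass panel in a pale wooden frame, 170 (x) x 140 (y) x 15 mm, about 0.45 kg, loose on the board; origin centre of underside, near edge (to the shoe) at y = -70 mm. Starts up to 3 mm short of the fence; home with its far edge (y = +70 mm) at the fence's face. Nipped between shoe and fence it cracks above 38 N; 18 to 34 N is right. Sliding panel and block takes 2 to 4 N.
- block: Packing block of pale wood, 50 (x) x 22 (y) x 36 (z) mm, 35 g, standing upright on the bench left or right of the board; origin centre of underside. In place its 50 mm side lies along the fixture's x (grasped over the 50 mm the fingers stay clear of shoe and panel), centred on x = 0, close before the panel's near edge.
- pivot (a point): Point on the lever's upright hinge axis, at the height of the handle's middle (80 mm above the bench).
- handle (a point): Middle of the lever's black upright round handle, 20 mm in diameter, from 45 to 113 mm above the bench; 130 mm from the hinge axis, on the robot's side of the clamp. The handle swings level about the pivot.
- lever (a joint): Swing 0 to 0.29 rad between hard stops; 0 = handle drawn back (fixture -y), grows towards the fence (+y), clockwise from above; at 0.145 the handle points to fixture -x. A full stroke (begun below 0.04, ended above 0.275) clicks the bar one 8 mm tooth, the first maybe less; no return spring. Pull at the handle: 0.35 x shoe force + about 1 N. Shoe is sprung: 10 N at first bite, 13 N more a tooth.
- offcut: Bystander: flat pale wood offcut 75 x 45 x 14 mm on the bench to the side; origin under its centre. It and the block may have changed sides.
- jar: Bystander: glass jar with steel lid, 56 mm in diameter, 75 mm tall; origin under its centre.
- weight: Bystander: dark steel paperweight with a knob, 60 mm in diameter, 52 mm tall; origin under its centre.
- came: Bystander: straight metal came offcut 10 x 110 x 8 mm on the board beyond the panel; origin under its centre.
- brush: Bystander: brush 160 mm long lying on the board on the robot's side of the panel; origin at its underside.
- tin: Bystander: small metal tin 50 x 35 x 22 mm on the board beyond the clamp; origin under its centre.
There are look-alikes about, which are no part of the job. What is shaped like the block but black is not meant. Of the things that look like the panel, the smaller one is meant.

How it is judged:
On the way, in this order (a step that is already met when the one before it is completed fails the run):
1. the block stands on the board in the gap before the shoe, let go (x of block in the frame of fixture between -0.018 and 0.018 m and y of block in the frame of fixture between 0 and 0.048 m and z of block in the frame of fixture below 0.015 m and angle between block's own z axis and vertical below 0.1 rad and angle between the x axis of block and the x axis of fixture, either way round below 0.2 rad and contact force between the fingers and block below 0.1 N), for 0.2 s.
2. the lever, held in the fingers, drives the shoe so that the block presses on the panel with more than 10 N (contact force between the fingers and lever above 1 N and contact force between block and panel above 10 N), for 0.1 s.
At the end, for the whole second after the job is handed in: The panel lies flat, square to the fence (0.03 rad) and home against it (within 2.5 mm); the block stands upright (0.15 rad) on the board within 20 mm of the clamp axis and presses on the panel with more than 15 N by itself; nothing moves (contact force between block and panel above 15 N and y of panel in the frame of fence above -0.0725 m and z of panel in the frame of fixture below 0.016 m and angle between the x axis of panel and the x axis of fixture, either way round below 0.03 rad and x of block in the frame of fixture between -0.02 and 0.02 m and z of block in the frame of fixture below 0.017 m and angle between block's own z axis and vertical below 0.15 rad and linear speed of each of block, panel below 0.01 m/s); the robot touches nothing.
It fails at once if the glass cracks: the block presses on the panel with more than 38.5 N (contact force between block and panel above 38.5 N).
It fails at once if the fingers press on the leaded panel with more than 20 N (contact force between the fingers and panel above 20 N).
It fails at once if a bystander is moved by more than 40 mm (distance of any of offcut, jar, weight, came, brush, tin from where it was at the start of the episode above 0.04 m).
It also fails if it takes over 72 s, if anything falls off the work surface, if the arm or the gripper's body presses on something with over 40 N, if the wrist force passes 120 N, or if a joint passes its speed limit or range.

## Working session

There is one attempt and no reset: what is moved stays moved. The work goes in short steps, Python scripts to look and compute and a tool call to move; the robot and the scene stay as the last step left them, time stands still between calls to the robot, and variables do not carry over. Pictures are saved under pics/ and viewed, at most 10 in all, crops included, and the job is handed in when it is done.

Besides the shell and the picture viewer there is one more tool, called after "Request:" by a JSON object that holds its "api" and its "payload". drive_tool: Moves the arm, as the interface text tells. Its arguments: {"type":"object","properties":{"rows":{"type":"array"},"force":{"type":"number"}},"required":["rows"]}

```bash
mkdir -p pics
python3 - <<'E'
from rig import manip, eyes, job
import cv2, numpy as np
for n in ("top","scene"):
    im=eyes.get_image(n); cv2.imwrite(f"pics/{n}0.png",im[:,:,::-1])
    c=eyes.get_calibration(n); print(n,np.round(c["camera_matrix"],1).tolist(),c["k1"],np.round(c["view"],3).tolist())
print(manip.get_state())
E
```

```text
top [[413.6, 0.0, 277.8], [0.0, 413.6, 209.1], [0.0, 0.0, 1.0]] 0.0060831587975873685 [[-0.003, -0.999, -0.033, 0.015], [0.989, -0.008, 0.151, -0.502], [-0.151, -0.032, 0.988, -1.007], [0.0, 0.0, 0.0, 1.0]]
scene [[401.7, 0.0, 281.7], [0.0, 401.7, 207.8], [0.0, 0.0, 1.0]] -0.008377352882519331 [[0.254, 0.967, 0.004, -0.137], [-0.483, 0.124, 0.867, 0.149], [0.838, -0.223, 0.498, -1.478], [0.0, 0.0, 0.0, 1.0]]
{'clock': 0.1, 'qpos': array([-1.41199693e+00,  2.76543596e-01,  1.50599527e+00, -4.28868873e-05,
        1.36069934e+00, -1.20995197e-01]), 'qd': array([ 0.00020156,  0.00025429, -0.00259407,  0.00210446,  0.00156383,
       -0.00203803]), 'effort': array([ 1.16611514e-03, -4.17700195e+01, -2.46405745e+01, -2.27579776e-04,
        5.82730121e-03,  1.46609850e-06]), 'position': array([ 0.1587029 , -0.55219974,  0.24152393]), 'ee_rot': array([-8.22232134e-04,  9.90229361e-01,  1.39445815e-01, -3.65157430e-05]), 'contact_force': array([ 0.47765519,  0.55805174, -0.25356555]), 'moment': array([-0.00097494, -0.03449059,  0.02440216]), 'gripper_force': 0.0, 'width': 0.08572130630603628}
```

View pics/top0.png

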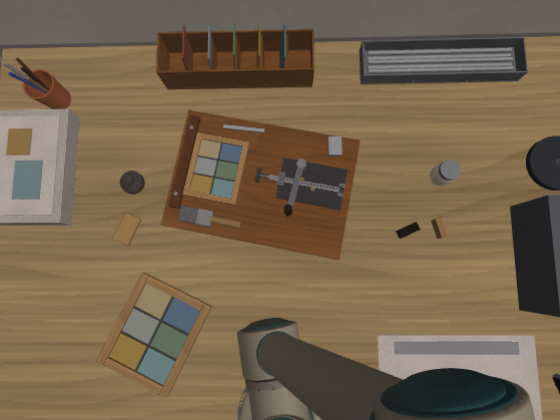

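View pics/scene0.png

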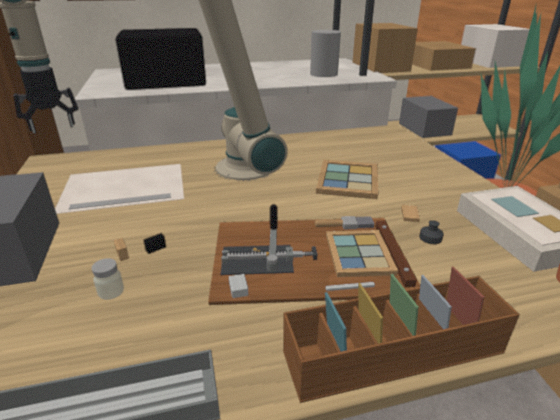

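The top view shows the board centred near (262,185) and the clamp pushing left in the image, which is +y. Lever pivot is about (300,163) with the handle near (289,210). The panel on the board is at (217,170).

Block candidates:
- (440,228): pale, upright
- (408,230): black look-alike
- (127,229): flat pale offcut

Panel candidates are (217,170), the small one, and (155,335), the larger look-alike. I choose the block at (440,228) and the panel at (217,170), and check with a close crop.

```bash
cat > h.py <<'E'
import numpy as np, cv2
from rig import manip, eyes, job
def ray(c,uv):
    K=np.array(c["camera_matrix"],float);V=np.array(c["view"])
    p=cv2.undistortPoints(np.array(uv,float).reshape(-1,1,2),K,np.array([c["k1"],0,0,0.]))[:,0]
    d=np.c_[p[:,0],-p[:,1],-np.ones(len(p))]@V[:3,:3]   # R^T d
    return -V[:3,:3].T@V[:3,3],d
def at(c,uv,z):
    o,d=ray(c,uv); return o+d*((z-o[2])/d[:,2])[:,None]
def proj(c,P):
    V=np.array(c["view"]);q=np.atleast_2d(P)@V[:3,:3].T+V[:3,3]
    s=np.c_[q[:,0]/-q[:,2],-q[:,1]/-q[:,2]]; r=(s**2).sum(1,keepdims=True)
    s=s*(1+c["k1"]*r);K=np.array(c["camera_matrix"]);return s*[K[0,0],K[1,1]]+K[:2,2]
E
python3 - <<'E'
import cv2,numpy as np
im=cv2.imread("pics/top0.png")
a=cv2.resize(im[100:270,155:365],None,fx=3.4,fy=3.4,interpolation=cv2.INTER_CUBIC)
cv2.imwrite("pics/board.png",a)
im2=cv2.imread("pics/scene0.png")
b=cv2.resize(im[205:255,390:460],None,fx=5.5,fy=5.5,interpolation=cv2.INTER_CUBIC)
c=cv2.resize(im2[225:275,100:170],None,fx=5.5,fy=5.5,interpolation=cv2.INTER_CUBIC)
cv2.imwrite("pics/block.png",np.hstack([b,c]))
E
```

```text
(no output)
```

View pics/board.png

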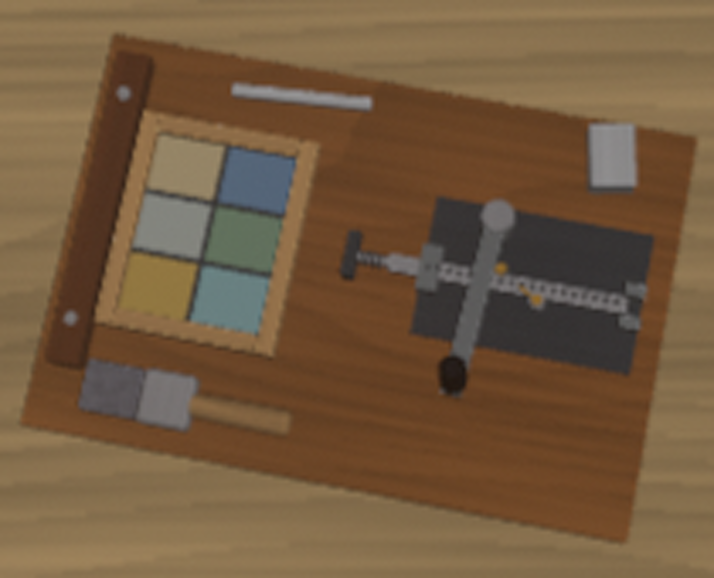

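View pics/block.png

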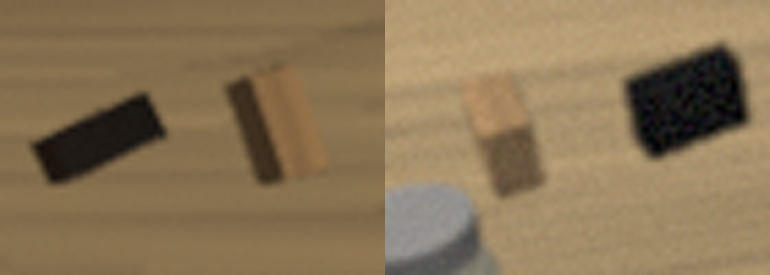

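The board crop shows these points:
- Board corners: (113,35), (696,137), (626,543), (20,425)
- Shoe: about (350,255)
- Panel: corners (145,112), (320,143), (273,355), (97,322)
- Pivot cap: (498,215)
- Handle top: (453,372)

The block crop confirms the pale upright block. Its top face is (252,72), (287,64), (328,165), (283,182), with the black look-alike to its left.

```bash
cat >> h.py <<'E'
def fixture(save=None):
    return np.load("fix.npy") # ox,oy,yaw
def toF(P,F):
    c,s=np.cos(F[2]),np.sin(F[2]);d=np.atleast_2d(P)[:,:2]-F[:2];return d@np.array([[c,-s],[s,c]])
def toW(p,F):
    c,s=np.cos(F[2]),np.sin(F[2]);return np.atleast_2d(p)@np.array([[c,s],[-s,c]])+F[:2]
E
python3 - <<'E'
from h import *
c=eyes.get_calibration("top")
B=lambda l:(np.array(l)+.5)/3.4-.5+[155,100]
K=lambda l:(np.array(l)+.5)/5.5-.5+[390,205]
b=at(c,B([(113,35),(696,137),(626,543),(20,425)]),.012);print("board",b.round(4).tolist(),[np.linalg.norm(b[i]-b[i-1]).round(3) for i in range(4)])
f=at(c,B([(150,58),(85,368),(112,50),(47,362)]),.034);print("fence",f.round(4).tolist())
p=at(c,B([(145,112),(320,143),(273,355),(97,322)]),.027);print("panel",p.round(4).tolist(),[np.linalg.norm(p[i]-p[i-1]).round(3) for i in range(4)])
yaw=[];
for e in (b[0]-b[1],b[3]-b[2],p[0]-p[1],p[3]-p[2]): yaw.append(np.arctan2(-e[0],e[1]))
for e in (b[0]-b[3],b[1]-b[2],p[0]-p[3],p[1]-p[2],f[0]-f[1],f[2]-f[3]): yaw.append(np.arctan2(e[1],e[0]))
print("yaw",np.round(yaw,3))
k=at(c,K([(252,72),(287,64),(328,165),(283,182)]),.036);print("block",k.round(4).tolist(),k.mean(0),[np.linalg.norm(k[i]-k[i-1]).round(3) for i in range(4)])
for e in (k[0]-k[3],k[1]-k[2]): print(np.arctan2(e[1],e[0]))
kb=at(c,K([(32,145),(147,92),(165,135),(55,185)]),.036 if 0 else .03);print("black",kb.round(3).tolist())
h=at(c,B([(453,368)]),.113);pv=[at(c,B([(498,215)]),z).round(4).tolist() for z in (.03,.045,.06)];print("handle",h,"pivot",pv)
sh=at(c,B([(340,277),(347,231),(362,234),(354,278)]),.031);print("shoe",sh.round(4).tolist())
F=np.array([0,0,np.mean(yaw)])
s2=at(c,B([(360,260),(640,303)]),.03);print('bar',s2.round(4).tolist())
E
```

```text
board [[0.7802, 0.2563, 0.012], [0.6896, -0.2026, 0.012], [0.3767, -0.1406, 0.012], [0.4681, 0.3185, 0.012]] [np.float64(0.318), np.float64(0.468), np.float64(0.319), np.float64(0.468)]
fence [[0.7519, 0.221, 0.034], [0.5084, 0.2639, 0.034], [0.7589, 0.2509, 0.034], [0.5132, 0.2929, 0.034]]
panel [[0.7107, 0.2254, 0.027], [0.6839, 0.0887, 0.027], [0.5183, 0.123, 0.027], [0.5448, 0.2578, 0.027]] [np.float64(0.169), np.float64(0.139), np.float64(0.169), np.float64(0.137)]
yaw [-0.195 -0.197 -0.194 -0.195 -0.197 -0.195 -0.193 -0.204 -0.174 -0.169]
block [[0.4782, -0.3801, 0.036], [0.4817, -0.3959, 0.036], [0.4358, -0.4113, 0.036], [0.4282, -0.3908, 0.036]] [ 0.45597211 -0.39453462  0.036     ] [np.float64(0.051), np.float64(0.016), np.float64(0.048), np.float64(0.022)]
0.21213934435848328
0.32196357919520346
black [[0.446, -0.281, 0.03], [0.47, -0.334, 0.03], [0.45, -0.341, 0.03], [0.428, -0.291, 0.03]]
handle [[ 0.49383071 -0.01355428  0.113     ]] pivot [[[0.6243, -0.0479, 0.03]], [[0.6202, -0.0475, 0.045]], [[0.6162, -0.0471, 0.06]]]
shoe [[0.5771, 0.0722, 0.031], [0.6128, 0.0671, 0.031], [0.6103, 0.0556, 0.031], [0.5762, 0.0616, 0.031]]
bar [[0.5903, 0.0572, 0.03], [0.555, -0.1536, 0.03]]
```

The sizes check out: board 319 x 468, panel 169 x 138, block about 50 x 20, handle to pivot about 130 mm. Fixture yaw is about -0.196. Moving above the block now and swinging wide of the dark box.

Request:
{"api": "drive_tool", "payload": {"rows": [[[0,0,0.187],[3,4.5,0],8.54],[[0,0,0.187],[3,4.5,0],8.54],[[0,0,0.187],[3,4.5,0],8.54],[[0,0,0.187],[4.1,0.5,-1],8.54],[[0,0,0.187],[4.1,0.5,-1],8.54],[[0,0,0.187],[4.1,0.5,-1],8.54],[[0,0,0.187],[4.1,0.5,-1],8.54],[[0,0,0.187],[4.1,0.5,-1],8.54]]}}

```text
clock: 1.1
position: [0.4549, -0.3922, 0.1915]
ee_rot: [-0.0, 0.629, 0.778, -0.0]
contact_force: [-0.7, -0.1, 0.4]
width: 0.0854
gripper_force: 0.0
```

Request:
{"api": "drive_tool", "payload": {"rows": [[[0,0,0],[0,0,0],8.54]]}}

```text
clock: 1.23
position: [0.4558, -0.3915, 0.1905]
ee_rot: [-0.001, 0.63, 0.777, 0.001]
contact_force: [-1.5, -0.8, 0.9]
width: 0.0854
gripper_force: 0.0
```

Run:
```python
from h import *
s=manip.get_state(); c=eyes.get_calibration("wrist"); im=eyes.get_image("wrist")
print(s["position"],s["ee_rot"],s["qpos"].round(3),s["contact_force"])
np.savez("w1.npz",im=im,**c)
cv2.imwrite("pics/w1.png",im[:,:,::-1])
print(proj(c,[[.456,-.3945,.036],[.456,-.3945,0]]), -np.array(c["view"])[:3,:3].T@np.array(c["view"])[:3,3])
```

```text
[ 0.45580976 -0.39154653  0.19052394] [-1.00559231e-03  6.29832336e-01  7.76730263e-01  5.61378500e-04] [-8.260e-01  3.470e-01  1.530e+00  1.000e-03  1.266e+00 -1.034e+00] [-1.51696515 -0.84764901  0.87866378]
[[276.26713145 200.33829899]
 [276.31701309 191.50989504]] [ 0.43957822 -0.31426881  0.32170787]
```

View pics/w1.png

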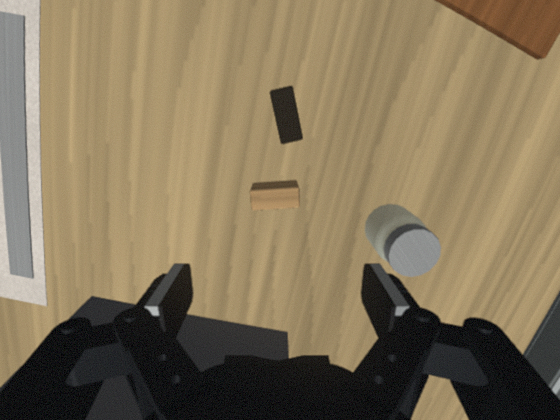

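The wrist view shows the block at (275,198), top corners (250,189), (299,187), (300,208), (251,210). The black look-alike is at (286,115) and the jar at (400,240).

Run:
```python
from h import *
c=eyes.get_calibration("wrist")
g=cv2.cvtColor(cv2.imread("pics/w1.png"),cv2.COLOR_BGR2GRAY)
q=np.array([(250,189),(299,187),(300,208),(251,210)],np.float32).reshape(-1,1,2)
r=cv2.cornerSubPix(g,q.copy(),(3,3),(-1,-1),(3,50,.01))[:,0];print(r)
for z in (q[:,0],r):
    k=at(c,z,.036);print(k.round(4).tolist(),k.mean(0).round(4),[np.linalg.norm(k[i]-k[i-1]).round(3) for i in range(4)],[np.arctan2(*(e[1::-1])).round(3) for e in (k[1]-k[0],k[2]-k[3])])
w=manip.get_state()["ee_rot"];print("tool y ang",2*np.arctan2(w[2],w[1])-np.pi/2)
j=at(c,[(413,250)],.075);print("jar",j)
```

```text
[[249.77637 189.86595]
 [298.4381  187.15324]
 [298.2114  205.81424]
 [251.78723 209.81622]]
[[0.4263, -0.3889, 0.036], [0.4737, -0.3769, 0.036], [0.4796, -0.3981, 0.036], [0.4312, -0.4104, 0.036]] [ 0.4527 -0.3936  0.036 ] [np.float64(0.022), np.float64(0.049), np.float64(0.022), np.float64(0.05)] [np.float64(0.248), np.float64(0.249)]
[[0.4262, -0.3898, 0.036], [0.4732, -0.3772, 0.036], [0.4773, -0.3962, 0.036], [0.4319, -0.41, 0.036]] [ 0.4522 -0.3933  0.036 ] [np.float64(0.021), np.float64(0.049), np.float64(0.019), np.float64(0.047)] [np.float64(0.263), np.float64(0.296)]
tool y ang 0.20600865653899958
jar [[ 0.58638816 -0.40501695  0.075     ]]
```

Request:
{"api": "drive_tool", "payload": {"rows": [[[0,0,0.045],[-0.2,-0.2,-4],8.54],[[0,0,0],[0,0,-5],8.54],[[0,0,0],[0,0,-4.5],8.54],[[0,0,0],[0,0,-3.5],8.54],[[0,0,0],[0,0,0],8.54],[[0,0,0],[0,0,0],8.54]], "force": 25}}

```text
clock: 2.02
position: [0.4519, -0.3957, 0.0238]
ee_rot: [0.001, 0.614, 0.789, -0.0]
contact_force: [0.3, 0.4, 0.1]
width: 0.0853
gripper_force: 0.0
```

Request:
{"api": "drive_tool", "payload": {"rows": [[[0,0,0],[0,0,0],3],[[0,0,0],[0,0,0],3],[[0,0,0],[0,0,0],3],[[0,0,0],[0,0,0],3],[[0,0,0],[0,0,0],3]], "force": 25}}

```text
clock: 2.65
position: [0.4525, -0.3954, 0.0239]
ee_rot: [0.001, 0.613, 0.79, -0.0]
contact_force: [-0.3, -0.9, 7.1]
width: 0.0495
gripper_force: 27.4
```

Gripped: width 49.5 mm, as expected. Lifting and carrying it high over the clamp.

Request:
{"api": "drive_tool", "payload": {"rows": [[[0,0,0],[0,0,4],3],[[0,0,0],[0,0,6],3],[[0,0,-0.07],[1,3,6],3],[[0,0,-0.07],[1.6,5,0],3],[[0,0,-0.07],[1.7,5.5,0],3],[[0,0,-0.07],[1.7,5.5,0],3],[[0,0,-0.07],[1.7,5.5,0],3],[[0,0,-0.097],[1.7,5.5,0],3]]}}

```text
clock: 3.65
position: [0.5453, -0.0952, 0.178]
ee_rot: [0.0, 0.774, 0.633, 0.0]
contact_force: [0.6, 0.6, -0.9]
width: 0.0497
gripper_force: 26.6
```

Request:
{"api": "drive_tool", "payload": {"rows": [[[0,0,0],[1.7,5.5,0],3],[[0,0,0],[1.7,5.5,0],3],[[0,0,0],[1.5,5,0],3],[[0,0,0],[0.4,2.6,-3],3],[[0,0,0],[0,0,-3],3],[[0,0,0],[0,0,0],3],[[0,0,0],[0,0,0],3]]}}

```text
clock: 4.53
position: [0.5987, 0.0887, 0.1187]
ee_rot: [0.001, 0.773, 0.634, 0.001]
contact_force: [0.5, -0.3, 0.4]
width: 0.0497
gripper_force: 26.6
```

Run:
```python
from h import *
s=manip.get_state(); c=eyes.get_calibration("wrist"); im=eyes.get_image("wrist")
print(s["position"],s["ee_rot"],s["qpos"].round(3),s["contact_force"],s["width"],s["gripper_force"])
w=s["ee_rot"];print("tool y ang",2*np.arctan2(w[2],w[1])-np.pi/2)
np.save("w2c.npy",np.array(c,dtype=object),allow_pickle=True)
cv2.imwrite("pics/w2.png",im[:,:,::-1])
```

```text
[0.59866665 0.08873155 0.11865261] [5.23106387e-04 7.73338411e-01 6.33992945e-01 6.10977662e-04] [ 0.032  0.41   1.624 -0.     1.106  0.23 ] [ 0.45733252 -0.34869187  0.39739034] 0.04969509694086007 26.648690700531006
tool y ang -0.19738458202191422
```

View pics/w2.png

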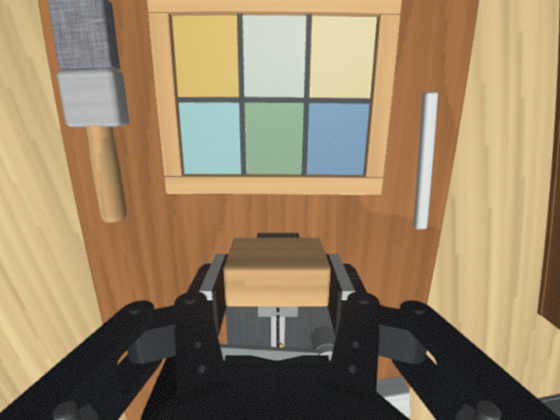

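The wrist view shows the panel's near edge from (166,194) to (382,194), the foot of the shoe's face from (258,234) to (299,234), and the block held square between the fingers.

Run:
```python
from h import *
c=np.load("w2c.npy",allow_pickle=True).item()
np.save("fix.npy",[.5927,.0551,-.196]);F=fixture()
n=at(c,[(166,194),(382,194)],.027);print("panel near",toF(n,F).round(4).tolist(),np.linalg.norm(n[1]-n[0]))
for z in (.012,.015): print("shoe",toF(at(c,[(258,234),(299,234)],z),F).round(4).tolist())
o=manip.get_state()["position"];print("tcp",toF(o,F))
# block: near-top edges (panel side bottom edge/top edge)
print("blk top far/near?",toF(at(c,[(233,238),(323,238)],o[2]-.022),F).round(4).tolist())
# board edges left/right
print(toF(at(c,[(79,180),(446,180)],.012),F).round(4).tolist())
print("came",toF(at(c,[(425,160)],.02),F))
```

```text
panel near [[-0.0876, 0.0544], [0.0819, 0.054]] 0.1695247843448377
shoe [[-0.0171, 0.0142], [0.0186, 0.0141]]
shoe [[-0.0169, 0.0155], [0.0184, 0.0154]]
tcp [[-0.00034315  0.03410983]]
blk top far/near? [[-0.0255, 0.0473], [0.0251, 0.0472]]
[[-0.166, 0.0629], [0.1403, 0.0621]]
came [[0.11586303 0.07978821]]
```

Request:
{"api": "drive_tool", "payload": {"rows": [[[0,0,0],[0.05,0.1,-3.5],3],[[0,0,0],[0,0,-2.5],3],[[0,0,0],[0,0,-1.5],3],[[0,0,0],[0,0,0],3],[[0,0,0],[0,0,0],3]]}}

```text
clock: 5.2
position: [0.5996, 0.0898, 0.0438]
ee_rot: [0.001, 0.773, 0.634, 0.001]
contact_force: [0.2, 0.5, -1.0]
width: 0.0495
gripper_force: 26.7
```

Request:
{"api": "drive_tool", "payload": {"rows": [[[0,0,0],[0,0,-0.5],3],[[0,0,0],[0,0,-0.2],3],[[0,0,0],[0,0,0],3],[[0,0,0],[0,0,0],3]]}}

```text
clock: 5.7
position: [0.5987, 0.09, 0.036]
ee_rot: [0.0, 0.773, 0.634, 0.0]
contact_force: [-0.6, -0.4, 1.9]
width: 0.0492
gripper_force: 26.9
```

Request:
{"api": "drive_tool", "payload": {"rows": [[[0,0,0],[0,0,-0.1],3],[[0,0,0],[0,0,0],5.5],[[0,0,0],[0,0,0],6.5],[[0,0,0],[0,0,0],7.5],[[0,0,0],[0,0,0],7.5],[[0,0,0],[0,0,3],7.5],[[0,0,0],[0,0,6],7.5],[[0,0,0],[0,0,5],7.5]]}}

```text
clock: 6.7
position: [0.5987, 0.09, 0.1764]
ee_rot: [0.0, 0.773, 0.634, 0.0]
contact_force: [0.9, 0.3, -0.6]
width: 0.0748
gripper_force: 0.0
```

Run:
```python
from h import *
s=manip.get_state(); c=eyes.get_calibration("wrist"); im=eyes.get_image("wrist")
print(s["position"],s["contact_force"],s["width"])
np.save("w3c.npy",np.array(c,dtype=object),allow_pickle=True)
cv2.imwrite("pics/w3.png",im[:,:,::-1])
```

```text
[0.5986874  0.08996226 0.17636848] [ 0.92639944  0.30527902 -0.62604657] 0.07477819735645898
```

View pics/w3.png

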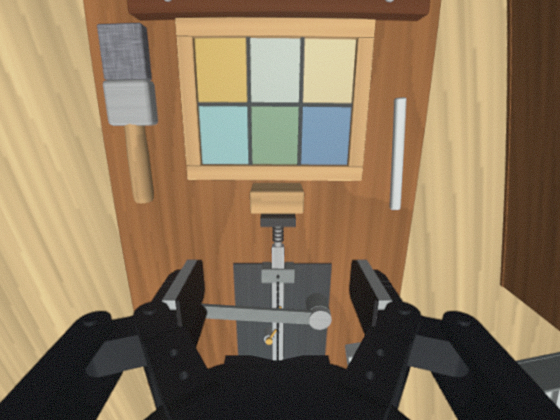

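The block stands square at (277,200) between the shoe at (277,222) and the panel edge. The pivot is at (320,318), and the handle is hidden under the left finger. Turning the tool a quarter and going above the handle.

Request:
{"api": "drive_tool", "payload": {"rows": [[[0,0,0.175],[-1.3,-1.3,0.8],6],[[0,0,0.175],[-1.3,-1.3,0],6],[[0,0,0.175],[-1.3,-1.3,0],6],[[0,0,0.175],[-1.3,-1.3,0],6],[[0,0,0.175],[-1.3,-1.3,0],6],[[0,0,0.175],[-1.3,-1.3,0],6],[[0,0,0.175],[-1.3,-1.3,0],6],[[0,0,0.175],[-1.3,-1.3,0],6]]}}

```text
clock: 7.75
position: [0.4939, -0.0144, 0.1824]
ee_rot: [-0.0, 0.18, 0.984, 0.0]
contact_force: [0.2, 0.4, 0.2]
width: 0.0597
gripper_force: 0.0
```

Request:
{"api": "drive_tool", "payload": {"rows": [[[0,0,0.172],[0,0,0],6],[[0,0,0],[0,0,0],6],[[0,0,0],[0,0,0],6]]}}

```text
clock: 8.12
position: [0.4946, -0.0139, 0.1825]
ee_rot: [-0.0, 0.099, 0.995, 0.0]
contact_force: [-0.4, 0.0, 0.2]
width: 0.0601
gripper_force: 0.0
```

Run:
```python
from h import *
s=manip.get_state(); c=eyes.get_calibration("wrist"); im=eyes.get_image("wrist")
w=s["ee_rot"];print(s["position"],s["contact_force"],s["width"],2*np.arctan2(w[2],w[1])-np.pi/2,s["qpos"].round(2))
np.save("w4c.npy",np.array(c,dtype=object),allow_pickle=True)
cv2.imwrite("pics/w4.png",im[:,:,::-1])
c3=np.load("w3c.npy",allow_pickle=True).item();F=fixture()
# pivot triangulation: top vs w3
B=(np.array([(498,215)])+.5)/3.4-.5+[155,100]
o1,d1=ray(eyes.get_calibration("top"),B);o2,d2=ray(c3,[(320,318)])
t=np.linalg.lstsq(np.c_[d1[0],-d2[0]],o2-o1,rcond=None)[0];a,b=o1+t[0]*d1[0],o2+t[1]*d2[0]
print("pivot",a,b,toF((a+b)/2,F))
k=at(c3,[(251,190),(303,190),(302,213),(253,213)],.048);print("block",toF(k,F).round(4).tolist())
```

```text
[ 0.49458563 -0.01394374  0.18248972] [-0.4125411   0.03430444  0.17104653] 0.06005816100204784 1.372724359353355 [-0.17  0.2   1.77  0.    1.18 -1.54]
pivot [ 0.62104444 -0.04757843  0.04198542] [ 0.6190224  -0.04693387  0.04142563] [[ 0.04674368 -0.09507327]]
block [[-0.0243, 0.0494], [0.0228, 0.0493], [0.0224, 0.0273], [-0.0231, 0.0274]]
```

View pics/w4.png

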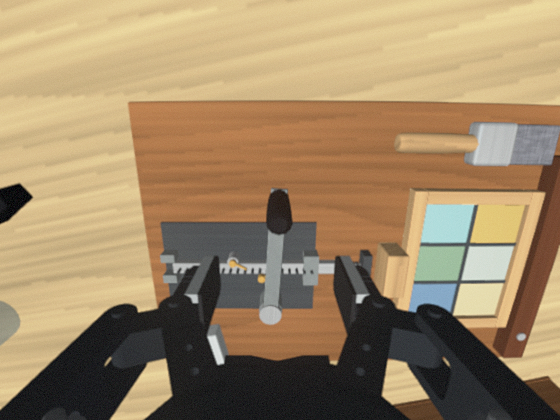

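The handle shows from its base at (279,191) to its top near (279,222), with the block and panel at the right and the pivot at (270,313). I compare this with projections of my handle estimate.

Run:
```python
from h import *
c=np.load("w4c.npy",allow_pickle=True).item();F=fixture()
print(proj(c,[[.4938,-.0136,.113],[.4938,-.0136,.045],[.62,-.0472,.042],[.4946,-.0139,.1825]]))
im=cv2.imread("pics/w4.png");m=(im.max(2)<45).astype(np.uint8);n,l,st,ce=cv2.connectedComponentsWithStats(m[170:250,240:320]);
for i in range(1,n):
    if st[i,4]>50: print(st[i]+[240,170,0,0,0],ce[i]+[240,170])
P=np.array([.0467,-.0951])
for uv in ([(279,222)],[(279,225)]):
    h=at(c,uv,.113);f=toF(h,F)[0];print(h,f,np.hypot(*(f-P)),.145+np.arctan2(f[1]-P[1],P[0]-f[0]))
b=at(c,[(279,193)],.045);print(b,toF(b,F))
for a in (0,.145,.29):
    q=P+.13*np.array([-np.cos(a-.145),np.sin(a-.145)]);print(a,toW(q,F))
```

```text
[[275.76240293 226.68311093]
 [275.9472757  200.66655612]
 [268.69704669 313.95834786]
 [275.14164717 278.02924207]]
[267 190  25  44 488] [279.89959016 209.49180328]
[[ 0.49070046 -0.01058107  0.113     ]] [-0.08725537 -0.08428766] 0.13439102802851896 0.2255413950047493
[[ 0.49297951 -0.01103337  0.113     ]] [-0.08493188 -0.08428745] 0.1320752139758913 0.2269583110447085
[[ 0.4870125 -0.0093029  0.045    ]] [[-0.09112164 -0.08375218]]
0 [[ 0.4901544  -0.04064674]]
0.145 [[ 0.49247442 -0.02195669]]
0.29 [[ 0.49747068 -0.00379801]]
```

Request:
{"api": "drive_tool", "payload": {"rows": [[[0,0,0],[-0.2,0.25,-2.5],6],[[0,0,0],[0,0,-3],6],[[0,0,0],[0,0,-3],6],[[0,0,0],[0,0,-1.5],6],[[0,0,0],[0,0,0],6],[[0,0,0],[0,0,0],1],[[0,0,0],[0,0,0],1],[[0,0,0],[0,0,0],1]], "force": 40}}

```text
clock: 9.18
position: [0.4932, -0.0116, 0.0836]
ee_rot: [0.001, 0.098, 0.995, 0.0]
contact_force: [-0.7, -0.1, 3.8]
width: 0.019
gripper_force: 39.0
```

Request:
{"api": "drive_tool", "payload": {"rows": [[[0,0,0],[0,0,0],1],[[0,0,0],[0,0,0],1]]}}

```text
clock: 9.43
position: [0.4932, -0.0116, 0.0836]
ee_rot: [0.001, 0.098, 0.995, 0.0]
contact_force: [-0.4, -0.4, 5.8]
width: 0.0183
gripper_force: 39.2
```

Handle gripped. Drawing it back toward the lower stop.

Request:
{"api": "drive_tool", "payload": {"rows": [[[0,0,0],[-0.1,-0.5,0],1],[[0,0,0],[-0.1,-0.6,0],1],[[0,0,0],[-0.1,-0.6,0],1],[[0,0,0],[0,-0.6,0],1],[[0,0,0],[0,-0.4,0],1],[[0,0,0],[0,0,0],1]]}}

```text
clock: 10.18
position: [0.4877, -0.0377, 0.0834]
ee_rot: [-0.002, 0.097, 0.995, 0.001]
contact_force: [-4.6, 3.9, 10.0]
width: 0.0189
gripper_force: 40.0
```

Request:
{"api": "drive_tool", "payload": {"rows": [[[0,0,0],[-0.1,-0.3,0],1],[[0,0,0],[0,0,0],1]]}}

```text
clock: 10.42
position: [0.4875, -0.039, 0.0834]
ee_rot: [-0.001, 0.098, 0.995, 0.002]
contact_force: [-2.9, 8.9, 10.1]
width: 0.0187
gripper_force: 40.3
```

Request:
{"api": "drive_tool", "payload": {"rows": [[[0,0,0],[0,-0.2,0],1],[[0,0,0],[0,0,0],1]]}}

```text
clock: 10.68
position: [0.4874, -0.039, 0.0834]
ee_rot: [-0.001, 0.099, 0.995, 0.004]
contact_force: [-1.4, 15.4, 10.2]
width: 0.0191
gripper_force: 40.9
```

The lower stop is at y = -0.039. First forward stroke, sampling the force along the way.

Request:
{"api": "drive_tool", "payload": {"rows": [[[0,0,0],[0,0.5,0],1],[[0,0,0],[0.1,0.6,0],1],[[0,0,0],[0.1,0.6,0],1],[[0,0,0],[0.1,0.6,0],1]]}}

```text
clock: 11.18
position: [0.4886, -0.0211, 0.0832]
ee_rot: [-0.003, 0.098, 0.995, -0.001]
contact_force: [-7.3, -2.9, 11.3]
width: 0.0188
gripper_force: 40.7
```

Request:
{"api": "drive_tool", "payload": {"rows": [[[0,0,0],[0.15,0.6,0],1],[[0,0,0],[0.15,0.6,0],1],[[0,0,0],[0.15,0.4,0],1]]}}

```text
clock: 11.55
position: [0.4933, -0.0048, 0.0832]
ee_rot: [-0.002, 0.098, 0.995, -0.001]
contact_force: [-8.2, -6.1, 10.6]
width: 0.0192
gripper_force: 40.4
```

Request:
{"api": "drive_tool", "payload": {"rows": [[[0,0,0],[0.1,0.4,0],1],[[0,0,0],[0,0,0],1]]}}

```text
clock: 11.8
position: [0.4944, -0.0019, 0.0832]
ee_rot: [-0.002, 0.098, 0.995, -0.002]
contact_force: [-6.0, -6.3, 10.3]
width: 0.0189
gripper_force: 40.8
```

Full stroke (37.7 mm chord), first click done. Returning, with the radial offset trimmed, then the second stroke with mid-stroke and late readings.

Request:
{"api": "drive_tool", "payload": {"rows": [[[0,0,0],[-0.4,-0.5,0],1],[[0,0,0],[-0.15,-0.6,0],1],[[0,0,0],[-0.15,-0.6,0],1],[[0,0,0],[-0.1,-0.6,0],1],[[0,0,0],[-0.1,-0.6,0],1],[[0,0,0],[0,-0.6,0],1],[[0,0,0],[0,-0.5,0],1],[[0,0,0],[0,0,0],1]]}}

```text
clock: 12.8
position: [0.4861, -0.0387, 0.083]
ee_rot: [-0.002, 0.098, 0.995, 0.002]
contact_force: [-4.3, 8.3, 9.7]
width: 0.0187
gripper_force: 41.1
```

Request:
{"api": "drive_tool", "payload": {"rows": [[[0,0,0],[0,0.5,0],1],[[0,0,0],[0.1,0.6,0],1],[[0,0,0],[0.1,0.6,0],1],[[0,0,0],[0.1,0.2,0],1],[[0,0,0],[0,0.1,0],1]]}}

```text
clock: 13.42
position: [0.4877, -0.0214, 0.0829]
ee_rot: [-0.003, 0.098, 0.995, -0.001]
contact_force: [-8.5, -3.7, 11.5]
width: 0.0189
gripper_force: 41.3
```

Request:
{"api": "drive_tool", "payload": {"rows": [[[0,0,0],[0.15,0.6,0],1],[[0,0,0],[0.15,0.6,0],1],[[0,0,0],[0.1,0.2,0],1],[[0,0,0],[0,0.1,0],1]]}}

```text
clock: 13.92
position: [0.4925, -0.0064, 0.0829]
ee_rot: [-0.002, 0.098, 0.995, -0.001]
contact_force: [-5.7, -4.5, 9.6]
width: 0.0189
gripper_force: 40.8
```

Request:
{"api": "drive_tool", "payload": {"rows": [[[0,0,0],[0.1,0.5,0],1],[[0,0,0],[0,0,0],1]]}}

```text
clock: 14.18
position: [0.494, -0.0018, 0.0828]
ee_rot: [-0.002, 0.098, 0.995, -0.001]
contact_force: [-5.1, -4.4, 8.3]
width: 0.0192
gripper_force: 41.2
```

Two clicks so far. I record a wrist frame here as a reference for the shoe, block and panel motion, then do stroke 3 with the same pattern.

Run:
```python
from h import *
im=eyes.get_image("wrist");cv2.imwrite("pics/u2.png",im[:,:,::-1])
im=eyes.get_image("top");cv2.imwrite("pics/t2.png",im[:,:,::-1])
c=eyes.get_calibration("wrist");F=fixture()
for p in ((0,.02,.03),(0,.04,.048),(0,.053,.027)): print(proj(c,[[*toW(p[:2],F)[0],p[2]]]))
```

```text
[[398.57532215 338.98327811]]
[[435.29737558 356.17446242]]
[[438.2920071  335.55053572]]
```

View pics/u2.png

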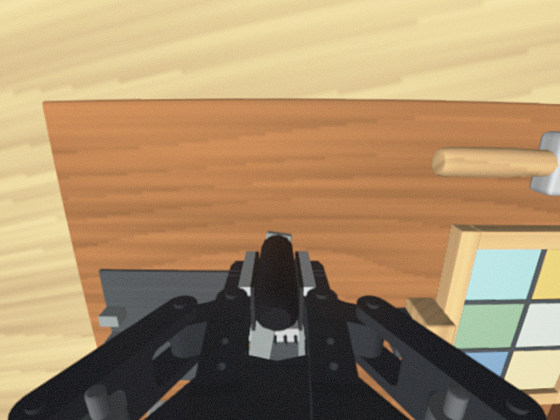

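Request:
{"api": "drive_tool", "payload": {"rows": [[[0,0,0],[-0.2,-0.5,0],1],[[0,0,0],[-0.15,-0.6,0],1],[[0,0,0],[-0.15,-0.6,0],1],[[0,0,0],[-0.15,-0.6,0],1],[[0,0,0],[-0.1,-0.6,0],1],[[0,0,0],[-0.05,-0.6,0],1],[[0,0,0],[0,-0.5,0],1],[[0,0,0],[0,0,0],1]]}}

```text
clock: 15.28
position: [0.4856, -0.0386, 0.0827]
ee_rot: [-0.003, 0.098, 0.995, 0.002]
contact_force: [-4.7, 8.0, 8.8]
width: 0.019
gripper_force: 41.5
```

Request:
{"api": "drive_tool", "payload": {"rows": [[[0,0,0],[0,0.5,0],1],[[0,0,0],[0.1,0.6,0],1],[[0,0,0],[0.1,0.6,0],1],[[0,0,0],[0.1,0.2,0],1],[[0,0,0],[0,0.1,0],1]]}}

```text
clock: 15.9
position: [0.4868, -0.0215, 0.0826]
ee_rot: [-0.004, 0.098, 0.995, -0.001]
contact_force: [-8.4, -4.5, 11.3]
width: 0.0188
gripper_force: 41.8
```

Request:
{"api": "drive_tool", "payload": {"rows": [[[0,0,0],[0.15,0.6,0],1],[[0,0,0],[0.15,0.6,0],1],[[0,0,0],[0.1,0.2,0],1],[[0,0,0],[0,0.1,0],1]]}}

```text
clock: 16.4
position: [0.4907, -0.0069, 0.0825]
ee_rot: [-0.004, 0.098, 0.995, -0.002]
contact_force: [-8.4, -5.0, 9.7]
width: 0.0188
gripper_force: 41.5
```

Request:
{"api": "drive_tool", "payload": {"rows": [[[0,0,0],[0.1,0.5,0],1],[[0,0,0],[0,0,0],1]]}}

```text
clock: 16.65
position: [0.4923, -0.0023, 0.0825]
ee_rot: [-0.004, 0.098, 0.995, -0.002]
contact_force: [-8.4, -6.3, 8.2]
width: 0.0189
gripper_force: 41.8
```

The frame shows the handle held at (278,285), and the block's top at (430,310) just before the panel frame's edge at (455,290). Comparing images to see what moved in stroke 3.

```bash
cat > cmp.py <<'E'
import sys;from h import *
k=sys.argv[1]
for n,f in (("wrist","u"),("top","t")):
    cv2.imwrite(f"pics/{f}{k}.png",eyes.get_image(n)[:,:,::-1])
g=lambda f:cv2.cvtColor(cv2.imread(f),cv2.COLOR_BGR2GRAY).astype(np.float32)
def shift(a,b,x,y,w,h):
    m=12;T=a[y:y+h,x:x+w];S=b[max(0,y-m):y+h+m,x-m:x+w+m]
    up=8;T=cv2.resize(T,None,fx=up,fy=up,interpolation=cv2.INTER_CUBIC);S=cv2.resize(S,None,fx=up,fy=up,interpolation=cv2.INTER_CUBIC)
    _,v,_,l=cv2.minMaxLoc(cv2.matchTemplate(S,T,cv2.TM_CCOEFF_NORMED));return np.array(l)/up-m,round(v,3)
for j in [i for i in ("0","2","3","4","5") if i<k]:
    t0,t1=g("pics/top0.png" if j=="0" else f"pics/t{j}.png"),g(f"pics/t{k}.png")
    print(j,"top: panel",shift(t0,t1,200,135,40,60),"board",shift(t0,t1,168,188,60,60),"fence",shift(t0,t1,165,112,40,25))
    if j!="0":
        u0,u1=g(f"pics/u{j}.png"),g(f"pics/u{k}.png")
        print("  wrist: block",shift(u0,u1,412,300,35,20),"panel",shift(u0,u1,465,245,75,70),"brush",shift(u0,u1,430,140,110,50))
E
python3 cmp.py 3
python3 - <<'E'
from h import *
for f in ("t2","t3"):
    im=cv2.imread(f"pics/{f}.png")
    # profile along clamp axis in top view, z~0.03
    F=fixture();c=eyes.get_calibration("top")
    y=np.arange(-.005,.07,.003)
    P=np.c_[toW(np.c_[np.zeros(len(y)),y],F),np.full(len(y),.03)];uv=proj(c,P).astype(np.float32)
    print(f,cv2.remap(cv2.cvtColor(im,cv2.COLOR_BGR2GRAY),uv[:,0],uv[:,1],cv2.INTER_LINEAR)[:,0].tolist())
E
```

```text
0 top: panel (array([-1.125, -0.125]), 0.809) board (array([-0.375,  0.   ]), 0.971) fence (array([-0.25,  0.  ]), 0.992)
2 top: panel (array([-0.5,  0. ]), 0.972) board (array([-0.25,  0.  ]), 0.991) fence (array([-0.25,  0.  ]), 0.992)
  wrist: block (array([5.25, 0.  ]), 0.971) panel (array([3.5  , 2.375]), 0.995) brush (array([1.   , 2.875]), 0.995)
t2 [113, 113, 113, 113, 114, 113, 114, 114, 114, 114, 99, 84, 102, 115, 118, 118, 117, 115, 113, 110, 94, 67, 52, 45, 54, 89]
t3 [114, 115, 113, 114, 114, 114, 114, 114, 114, 111, 95, 86, 106, 117, 119, 117, 116, 115, 112, 110, 91, 64, 51, 43, 60, 94]
```

The panel moved about 1 mm and the block a bit more in stroke 3, and the pull rose by only 1.5 to 3 N. So it was sliding, or biting only just at the end. A fourth click is safe either way, since the force stays at or below 36 N.

Request:
{"api": "drive_tool", "payload": {"rows": [[[0,0,0],[-0.15,-0.5,0],1],[[0,0,0],[-0.15,-0.6,0],1],[[0,0,0],[-0.15,-0.6,0],1],[[0,0,0],[-0.15,-0.6,0],1],[[0,0,0],[-0.1,-0.6,0],1],[[0,0,0],[-0.05,-0.6,0],1],[[0,0,0],[0,-0.5,0],1],[[0,0,0],[0,0,0],1]]}}

```text
clock: 17.75
position: [0.487, -0.0389, 0.0825]
ee_rot: [-0.002, 0.098, 0.995, 0.002]
contact_force: [-2.7, 8.8, 6.6]
width: 0.019
gripper_force: 41.5
```

Request:
{"api": "drive_tool", "payload": {"rows": [[[0,0,0],[0,0.5,0],1],[[0,0,0],[0.1,0.6,0],1],[[0,0,0],[0.1,0.6,0],1],[[0,0,0],[0.1,0.2,0],1],[[0,0,0],[0,0.1,0],1]]}}

```text
clock: 18.38
position: [0.488, -0.023, 0.0824]
ee_rot: [-0.003, 0.098, 0.995, -0.003]
contact_force: [-9.8, -9.2, 8.5]
width: 0.0188
gripper_force: 42.2
```

Request:
{"api": "drive_tool", "payload": {"rows": [[[0,0,0],[0.15,0.6,0],1],[[0,0,0],[0.15,0.6,0],1],[[0,0,0],[0.1,0.2,0],1],[[0,0,0],[0,0.1,0],1]]}}

```text
clock: 18.88
position: [0.4903, -0.0083, 0.0823]
ee_rot: [-0.005, 0.097, 0.995, -0.003]
contact_force: [-12.5, -11.5, 11.0]
width: 0.0187
gripper_force: 42.4
```

Request:
{"api": "drive_tool", "payload": {"rows": [[[0,0,0],[0.1,0.5,0],1],[[0,0,0],[0,0,0],1]]}}

```text
clock: 19.12
position: [0.4915, -0.0031, 0.0823]
ee_rot: [-0.005, 0.098, 0.995, -0.003]
contact_force: [-12.2, -9.5, 11.3]
width: 0.019
gripper_force: 42.4
```

```bash
python3 cmp.py 4
```

```text
0 top: panel (array([-1.125, -0.125]), 0.817) board (array([-0.375,  0.   ]), 0.972) fence (array([-0.25,  0.  ]), 0.992)
2 top: panel (array([-0.5,  0. ]), 0.964) board (array([-0.25,  0.  ]), 0.991) fence (array([-0.25,  0.  ]), 0.992)
  wrist: block (array([6.875, 1.375]), 0.971) panel (array([5.375, 3.875]), 0.996) brush (array([2.875, 4.25 ]), 0.994)
3 top: panel (array([0., 0.]), 0.997) board (array([0., 0.]), 0.999) fence (array([0., 0.]), 0.999)
  wrist: block (array([1.625, 1.375]), 0.992) panel (array([1.875, 1.5  ]), 0.995) brush (array([1.875, 1.375]), 0.994)
```

The panel and block stayed put in stroke 4, so the bite came at the end of stroke 3, and this was the extra click. The pull rose by about 8 N, or roughly 23 N at the shoe. I push on gently to the hard stop to be sure the tooth has clicked.

Request:
{"api": "drive_tool", "payload": {"rows": [[[0,0,0],[0.1,0.2,0],1],[[0,0,0],[0,0,0],1]]}}

```text
clock: 19.48
position: [0.4923, -0.0015, 0.0823]
ee_rot: [-0.005, 0.097, 0.995, -0.003]
contact_force: [-12.8, -11.0, 11.2]
width: 0.0192
gripper_force: 42.8
```

Request:
{"api": "drive_tool", "payload": {"rows": [[[0,0,0],[0.1,0.2,0],1],[[0,0,0],[0,0,0],1]]}}

```text
clock: 19.73
position: [0.4923, -0.0015, 0.0823]
ee_rot: [-0.006, 0.096, 0.995, -0.005]
contact_force: [-14.9, -17.9, 12.3]
width: 0.0188
gripper_force: 43.8
```

Request:
{"api": "drive_tool", "payload": {"rows": [[[0,0,0],[0.1,0.2,0],1],[[0,0,0],[0,0,0],1]]}}

```text
clock: 19.98
position: [0.4923, -0.0014, 0.0823]
ee_rot: [-0.007, 0.096, 0.995, -0.007]
contact_force: [-16.8, -24.1, 14.3]
width: 0.0188
gripper_force: 45.4
```

Hard stop reached: position fixed at y = -0.0014 while the force rises. Backing off the overshoot, releasing and rising clear.

Request:
{"api": "drive_tool", "payload": {"rows": [[[0,0,0],[-0.2,-0.4,0],1],[[0,0,0],[-0.2,-0.4,0],1],[[0,0,0],[0,0,0],1]]}}

```text
clock: 20.35
position: [0.4913, -0.0045, 0.0823]
ee_rot: [-0.004, 0.097, 0.995, -0.002]
contact_force: [-9.1, -4.0, 9.4]
width: 0.0189
gripper_force: 41.9
```

Request:
{"api": "drive_tool", "payload": {"rows": [[[0,0,0],[0,0,0],4],[[0,0,0],[0,0,0],6],[[0,0,0],[0,0,0],6],[[0,0,0],[0,0,0],6],[[0,0,0],[0,0,2],6],[[0,0,0],[0,0,5],6],[[0,0,0],[0,0,5],6],[[0,0,0],[-1,0,3],6]]}}

```text
clock: 21.35
position: [0.4871, -0.0026, 0.2353]
ee_rot: [0.002, 0.098, 0.995, -0.0]
contact_force: [0.1, 0.3, 0.2]
width: 0.0599
gripper_force: 0.0
```

Request:
{"api": "drive_tool", "payload": {"rows": [[[0,0,0],[-3,-3,0],6],[[0,0,0],[-5,-4,0],6],[[0,0,0],[-4,-4,0],6],[[0,0,0],[0,0,0],6],[[0,0,0],[0,0,0],6]]}}

```text
clock: 21.98
position: [0.3672, -0.1116, 0.2329]
ee_rot: [0.001, 0.098, 0.995, 0.0]
contact_force: [0.8, 0.3, -0.3]
width: 0.0597
gripper_force: 0.0
```

Run:
```python
from h import *
print(manip.get_state()["contact_force"],manip.get_state()["position"])
a=eyes.get_image("top")[:,:,::-1][100:270,155:365];b=eyes.get_image("scene")[:,:,::-1][190:310,200:430]
a=cv2.resize(a,(490,396),interpolation=cv2.INTER_CUBIC);b=cv2.resize(b,(800-490,162*310//310),interpolation=cv2.INTER_CUBIC)
o=np.zeros((396,800,3),np.uint8);o[:,:490]=a;o[:162,490:]=b
cv2.imwrite("pics/final.png",o)
```

```text
[ 0.82517987  0.27356022 -0.26121436] [ 0.36723551 -0.11156806  0.23285732]
```

View pics/final.png

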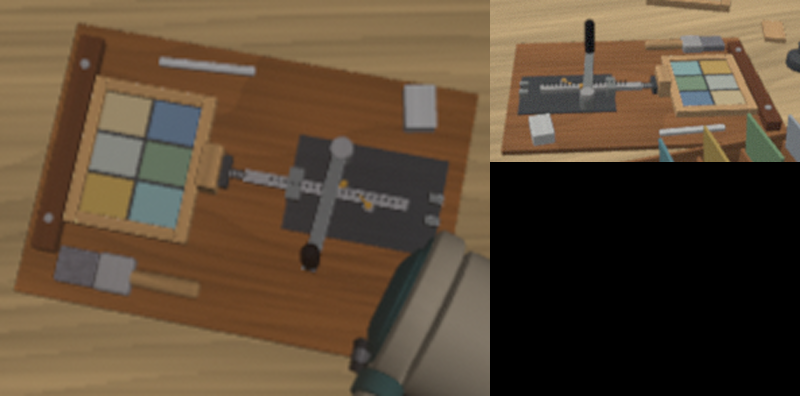

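The final view shows the block clamped square between the shoe at (225,172) and the panel at (150,160), the panel home against the fence, the lever released and the bystanders in place.

```bash
python3 -c "
from rig import job
print(job.sign_off())"
```

```text
the job is handed in; nothing more can be done
None
```

The job is handed in: the block stands clamped between the shoe and the panel, the panel is home against the fence at an estimated 23 N (read from the lever's pull, not measured directly), and the lever is released; the sign-off gave no verdict.

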